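# Load the oiler charging stand and hold the flask down

## Robot

A 6-joint arm with a two-finger parallel gripper is mounted at the origin on the work surface. World frame = base frame: x ahead of the robot, y to its left, z up, the work surface at z = 0. Lengths are in m, angles in rad, forces in N, time in s.
With the tool pointing down it reaches from about 0.3 to 0.825 m from the base axis. Payload 5.4 kg.
Tool frame: the origin (TCP) lies between the finger pads; the fingertips stand 8 mm ahead of it and the grasp point (between the pads) lies 11 mm behind it; z points along the fingers, y is the direction in which the jaws open and shut (so a half turn about z gives the same grasp; the last joint's range is limited). The gripper opens to 92 mm and grips with 3 to 60 N. Pads are 20 mm wide; open, the fingers measure 128 mm over their backs; the gripper's body (75 mm by 189 mm) begins 69 mm behind the grasp point.
Start: joints at [1.054, 0.158, 1.597, -0, 1.386, -0.21], TCP at [0.174, 0.548, 0.223] pointing down, gripper open.
Joint ranges: [-2.91, 2.91], [-0.94, 2.29], [0.18, 2.7], [-1.29, 4.43], [0.17, 2.64], [-3, 3]. Speed limits (rad/s): [2.57, 2.57, 3.14, 3.14, 3.14, 3.14].

## Interface

Orientations are given as a unit quaternion [x, y, z, w].
In Python, from workcell import ctrl gives the robot as it stands. The module is installed in compiled form; this text tells all that it offers.
- The arm moves only by the tool apply_moves, never from a script. Its argument "deltas" is one flat list of numbers, 6 for each row, row after row: the shift along the tool's x, y, z in mm, then the turn, a rotation vector about the tool's x, y, z in rad. In form: [x, y, z, wx, wy, wz, x, y, z, wx, wy, wz, ...]. A call has 1 to 10 rows; each row is the pose to reach, as a shift and turn from the pose commanded when the call began, along the tool's axes at that moment; what a row does not reach only later rows make up. A row lasts 1/12 s, in which the tool goes at most 41.7 mm and 7.16 degrees, less where a joint would pass 70% of its speed; a pose out of reach is approached as far as the arm can. A call with a gripper value outside its range is refused whole. "jaw" is the closure in counts, from 0 (fully open) to 255 (shut), set as the call begins (left out, the last holds). The fingers move at their own pace and stop on an object; "squeeze" is the grip in N (left out, the last holds). Time passes only in rows, so rows that repeat a pose let the fingers close. It gives the time, the measured TCP pose, the force and the opening at its end, in the units of the state.
- ctrl.sense(): the state, without advancing time (a new reading comes with each control period).
- ctrl.camera(name): name is "side" or "top" or "wrist"; returns the picture (480x640x3 uint8, red, green, blue); there is no depth.
- ctrl.get_calibration(name): a dict with "fovy" (degrees; the focal length in pixels is half the picture's height over the tangent of half this angle, whatever the lens; pixels are square), "cx", "cy" (the principal point, pixels), "R" (3x3) and "t" (3): a world point X has camera coordinates R X + t. Camera axes: x right, y down, z forward; pixel columns grow to the right and rows downward; lengths in m; the calibration is good to about 2 mm. The wrist camera is an equidistant fisheye: a pixel r from the principal point sees the ray r / f radians off the axis. A picture is of the moment at which its call begins: read the wrist's pose just before it. get_calibration takes no time and is no camera call; for the wrist camera it gives the pose at the moment of the call.
- ctrl.finish_job(): hands the job in, once; it reports no verdict.
The state is a dict: "time": time; "joint_pos": joint angles; "qvel": joint speeds; "joint_torque": joint torques, N m; "ee_pos": TCP position; "ee_rot": TCP orientation; "contact_force": force on the tool from outside, world axes, zero at the start; "ft_torque": the same for the moment, N m; "opening": finger opening in m.
Only numpy, scipy, OpenCV 4.12 (cv2) and the standard library are available. Lean on these libraries where they do the work, as an engineer would, in place of code of your own. Each camera call takes 0.05 s, during which the arm holds its last target. There are 200 camera calls.

## Task

Charge the lathe's oiler cartridges: stand the long cartridge in the rack pocket marked with one dimple, and after that the short cartridge in the pocket marked with two dimples, each fully down and let go. Then set the round flask upright in the sprung ring cradle and press it straight down until the ring's flange comes down on the rim of the cup, and finish while still holding it pressed down: do not let go. Leave the other things on the bench where they are.

Things in the scene. Friction and masses are not known exactly. Their poses are not given: they have to be found in the camera images.
- long_cartridge: plain steel cylinder standing upright, 26 mm diameter, body 96 mm tall, plus a thin brass nozzle (10 mm diameter, 10 mm high) on top: 106 mm in all; about 0.12 kg. Origin at the centre of its underside, z up along it.
- short_cartridge: the same but shorter: 26 mm diameter, body 66 mm tall, plus the 10 mm brass nozzle: 76 mm in all; about 0.09 kg. Origin at the centre of its underside, z up along it.
- flask: round aluminium flask standing upright: ball body 68 mm in diameter centred 34 mm above its flat foot (40 mm wide), straight neck 26 mm in diameter from 66 to 114 mm above the foot, black stopper (20 mm wide) on top to 118 mm; about 0.3 kg. Origin at the centre of the underside of the foot, z up along the neck.
- rack: fixed grey block 90 (x) x 220 (y) x 40 mm high, with a row of three pockets along its y axis, 74 mm apart; black dimples on its top near the edge facing the robot count the pockets one, two, three from the robot's left. Origin at the centre of its underside.
- pocket1 (a point): mouth centre of the rack pocket marked with one black dimple (the leftmost as the robot sees it, y = +74 mm of the rack). Pocket: round, 32 mm wide, 28 mm deep, its mouth 40 mm above the bench. Axes parallel to the rack's.
- pocket2 (a point): mouth centre of the rack pocket marked with two black dimples (the middle one). Pocket: round, 32 mm wide, 28 mm deep, its mouth 40 mm above the bench. Axes parallel to the rack's.
- pocket3 (a point): mouth centre of the rack pocket marked with three black dimples (the rightmost; it stays empty). Pocket: round, 32 mm wide, 28 mm deep, its mouth 40 mm above the bench. Axes parallel to the rack's.
- cradle: fixed round stand: dark base plate 110 mm in diameter, 10 mm high, with a grey cup 92 mm in diameter whose rim is 36 mm above the bench; above the cup a steel ring (flange) rides on a coil spring. Origin at the centre of its underside.
- ring_top (a point): centre of the sprung ring's upper face, 60 mm above the bench when the ring is up. The ring is 92 mm outside, 56 mm inside diameter, 8 mm thick; the flask's ball sits in the hole with the flask's foot 15 mm below the ring's upper face. It moves down with the ring.
- ring (a joint): how far the ring is pressed down, m: 0 is up, 0.016 is the stop, where its flange lies on the cup's rim. The spring pushes up with about 5 N at the top and 12.5 N at the stop, so the flask's weight alone does not press it down and it rises again when let go.
- nut: steel hexagon nut lying flat, 36 mm across flats, 16 mm high; origin at the centre of its underside. Bystander.
- bushing: plain brass bushing standing on end, 38 mm outer diameter, 24 mm bore, 24 mm high; origin at the centre of its underside. Bystander.
- vee_block: dark steel block 50 x 40 x 30 mm high; origin at the centre of its underside. Bystander.
- oil_bottle: grey plastic bottle with black cap, 52 mm diameter, 110 mm tall; origin at the centre of its underside. Bystander.
- wrench: steel wrench about 170 mm long lying flat along its own x, handle to -x; origin near its middle. Bystander.
- insert_box: small grey closed box 50 x 35 x 18 mm high; origin at the centre of its underside. Bystander.

How it is judged:
By the outcome, as a careful person would: the job done as asked, in the order asked, and still so for the second after the job is handed in, while the arm keeps its last pose, push and grip.
It also fails if it takes over 69 s, if anything falls off the work surface, if the arm or the gripper's body presses on something with over 40 N, if the wrist force passes 120 N, or if a joint passes its speed limit or range.

## Working session

There is one attempt and no reset: what is moved stays moved. The work goes in short steps, Python scripts to look and compute and a tool call to move; the robot and the scene stay as the last step left them, time stands still between calls to the robot, and variables do not carry over. Pictures are saved under pics/ and viewed, about 8 in all and at most 12, crops included, and the job is handed in when it is done.

Besides the shell and the picture viewer there is one more tool, called after "Call:" as a command line: name --argument value ..., lists and objects as JSON in quotes. apply_moves: Moves the arm, as the interface text tells. Its arguments: {"type":"object","properties":{"deltas":{"type":"array","items":{"type":"number"}},"jaw":{"type":"number"},"squeeze":{"type":"number"}},"required":["deltas"]}

```bash
mkdir -p pics
cat > h.py <<'E'
import numpy as np,cv2
from workcell import ctrl
from scipy.spatial.transform import Rotation as Ro
def snap(n,f):
    c=ctrl.get_calibration(n); im=ctrl.camera(n); cv2.imwrite('pics/'+f,im[:,:,::-1]); np.save('pics/'+f+'.npy',np.array([c],dtype=object),allow_pickle=True); return im,c
def load(f): return cv2.imread('pics/'+f)[:,:,::-1],np.load('pics/'+f+'.npy',allow_pickle=True)[0]
def ray(c,u,v,fish=False):
    f=240/np.tan(np.radians(c['fovy'])/2); a=np.array([u-c['cx'],v-c['cy']],float)
    if fish:
        r=np.hypot(*a); th=r/f; d=np.array([*(a/max(r,1e-9)*np.sin(th)),np.cos(th)])
    else: d=np.array([*(a/f),1.])
    R=np.array(c['R']); t=np.array(c['t']); return -R.T@t, R.T@d
def onz(c,u,v,z,fish=False):
    o,d=ray(c,u,v,fish); return o+d*(z-o[2])/d[2]
def proj(c,X):
    f=240/np.tan(np.radians(c['fovy'])/2); p=np.array(c['R'])@X+np.array(c['t']); return f*p[0]/p[2]+c['cx'],f*p[1]/p[2]+c['cy']
def delta(target,yaw=None):
    "tool-frame shift mm from current measured pose; yaw = world angle of tool y axis"
    s=ctrl.sense(); R=Ro.from_quat(s['ee_rot']); d=R.inv().apply(np.array(target)-s['ee_pos'])*1000
    return d
E
python3 - <<'E'
from h import *
for n in ['top','side']:
    im,c=snap(n,n+'0.png'); print(n,c['fovy'],c['cx'],c['cy'],-np.array(c['R']).T@c['t'],np.round(c['R'],3).tolist())
s=ctrl.sense(); print(s); print(Ro.from_quat(s['ee_rot']).as_matrix().round(3))
E
```

```text
top 52.45398134329015 323.88242008239206 242.24146408269576 [0.43970044 0.01027902 1.34437301] [[-0.005, -1.0, 0.009], [-0.995, 0.004, -0.101], [0.101, -0.01, -0.995]]
side 57.01336478783158 319.9164368988988 239.20120796714684 [0.37632178 0.68747405 0.76584041] [[-0.956, -0.293, 0.006], [-0.209, 0.668, -0.714], [0.206, -0.684, -0.7]]
{'time': 0.1, 'joint_pos': array([ 1.05389996e+00,  1.59015230e-01,  1.59806980e+00, -9.91728305e-07,
        1.38621916e+00, -2.10062395e-01]), 'qvel': array([ 0.00046829, -0.0008632 , -0.0020523 ,  0.00100423, -0.00140764,
       -0.00031167]), 'joint_torque': array([ 3.59612131e-04, -3.86501455e+01, -3.22959781e+01,  7.02714873e-02,
        3.38624034e-02, -7.86117880e-05]), 'ee_pos': array([0.1733981 , 0.54765911, 0.22171925]), 'ee_rot': array([ 1.52815724e-01,  9.88254331e-01, -8.00030059e-04, -3.03794333e-04]), 'contact_force': array([-1.32223582,  0.01688691,  0.01096286]), 'ft_torque': array([ 0.01690316, -0.04685479,  0.02220809]), 'opening': 0.09201472153145765}
[[-0.953  0.302 -0.001]
 [ 0.302  0.953 -0.001]
 [ 0.    -0.002 -1.   ]]
```

View pics/top0.png

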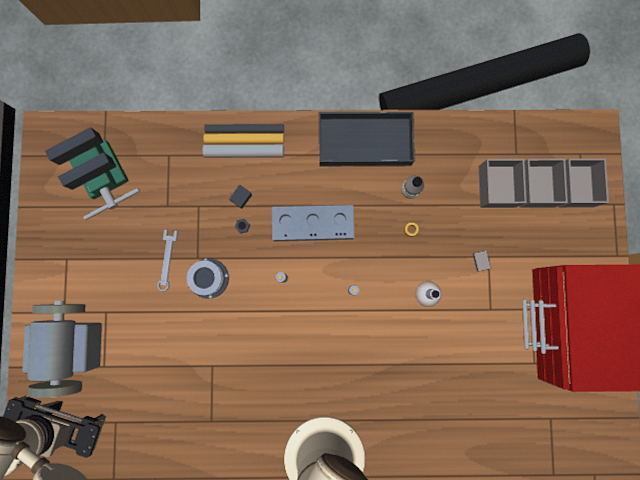

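View pics/side0.png

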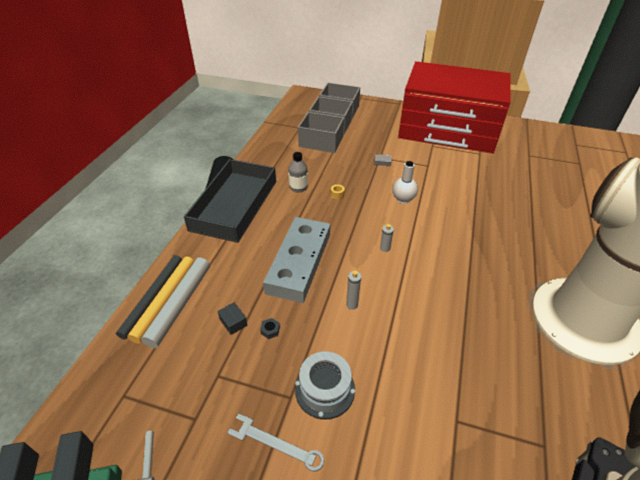

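The top view shows the long cartridge at (281,277), the short one at (354,290), the flask at (428,293), the cradle at (208,279) and the rack at (313,222). The side view confirms which cartridge is longer: (353,290) against (387,238).

Run:
```python
from h import *
for n,boxes in [('top',dict(long=(268,264,294,292),short=(342,278,366,302),flask=(410,275,446,312),rack=(265,200,360,246),cradle=(180,252,235,304))),('side',dict(long=(338,262,368,315),short=(374,218,400,256),flask=(388,155,422,206)))]:
    im,c=load(n+'0.png'); hsv=cv2.cvtColor(np.ascontiguousarray(im),cv2.COLOR_RGB2HSV)
    for k,(a,b,d,e) in boxes.items():
        h=hsv[b:e,a:d]; 
        m=((h[...,1]<75)).astype(np.uint8)
        nn,l,st,ce=cv2.connectedComponentsWithStats(m); i=1+np.argmax(st[1:,4])
        print(n,k,'grey',st[i],(ce[i]+[a,b]).round(1), 'bbox',st[i,0]+a,st[i,1]+b,st[i,2:4])
        if k in('long','short'):
            br=((h[...,0]>17)&(h[...,0]<30)&(h[...,1]>90)&(h[...,2]>130)); ys,xs=np.nonzero(br); print('  brass',len(xs),xs.mean()+a,ys.mean()+b, np.c_[xs+a,ys+b][:30].tolist())
        if k=='flask':
            bl=(h[...,2]<60); ys,xs=np.nonzero(bl); print('  black',len(xs),xs.mean()+a,ys.mean()+b)
        if k=='rack':
            cs,_=cv2.findContours((l==i).astype(np.uint8),0,2); r=cv2.minAreaRect(max(cs,key=cv2.contourArea)); print(np.round(cv2.boxPoints(r)+[a,b],1).tolist())
a=cv2.imread('pics/top0.png'); x=cv2.resize(a[195:310,170:370],None,fx=4,fy=4,interpolation=cv2.INTER_CUBIC); cv2.imwrite('pics/c1.png',x)
```

```text
top long grey [ 7  8 13 10 87] [281.1 276.8] bbox 275 272 [13 10]
  brass 9 279.8888888888889 276.3333333333333 [[279, 275], [280, 275], [279, 276], [280, 276], [281, 276], [279, 277], [280, 277], [281, 277], [280, 278]]
top short grey [ 6  7 12 10 81] [353.3 289.6] bbox 348 285 [12 10]
  brass 9 354.0 290.0 [[353, 289], [354, 289], [355, 289], [353, 290], [354, 290], [355, 290], [353, 291], [354, 291], [355, 291]]
top flask grey [  5   6  26  26 506] [427.9 293.6] bbox 415 281 [26 26]
  black 35 435.2285714285714 293.57142857142856
top rack grey [   6    5   84   36 2848] [312.4 222.3] bbox 271 205 [84 36]
[[270.9, 205.9], [353.3, 203.8], [354.1, 238.6], [271.8, 240.6]]
top cradle grey [   6    6   43   41 1306] [207.1 277.7] bbox 186 258 [43 41]
side long grey [  9  10  14  37 392] [353.  290.3] bbox 347 272 [14 37]
  brass 26 354.46153846153845 272.7307692307692 [[354, 270], [355, 270], [352, 271], [353, 271], [354, 271], [355, 271], [356, 271], [357, 271], [353, 272], [354, 272], [355, 272], [356, 272], [357, 272], [353, 273], [354, 273], [355, 273], [356, 273], [353, 274], [354, 274], [355, 274], [356, 274], [353, 275], [354, 275], [355, 275], [353, 276], [354, 276]]
side short grey [  7   7  13  27 231] [386.2 238.4] bbox 381 225 [13 27]
  brass 20 388.05 226.1 [[387, 224], [388, 224], [389, 224], [390, 224], [386, 225], [387, 225], [388, 225], [389, 225], [390, 225], [387, 226], [388, 226], [389, 226], [387, 227], [388, 227], [389, 227], [387, 228], [388, 228], [389, 228], [387, 229], [388, 229]]
side flask grey [  5   7  25  42 648] [405.5 184.8] bbox 393 162 [25 42]
  black 24 409.2083333333333 163.5
```

View pics/c1.png

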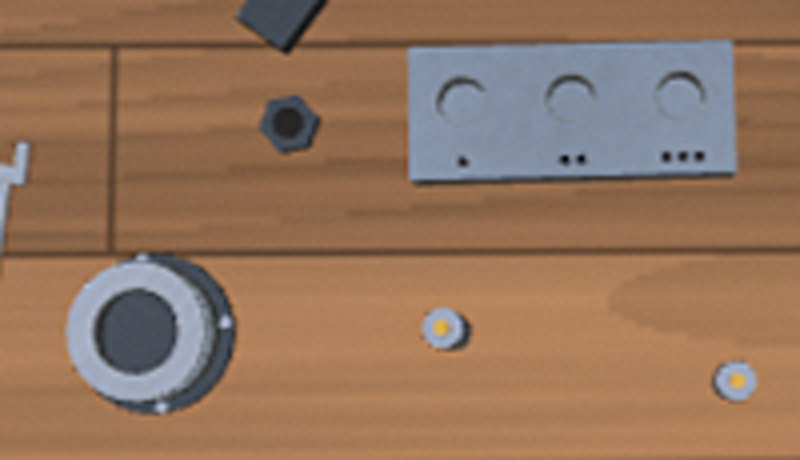

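The crop shows pocket 1 at (461,99), pocket 2 at (571,98), the ring hole at (136,331), the long nozzle at (442,328) and the short nozzle at (737,381).

Run:
```python
from h import *
im,c=load('top0.png'); ims,cs=load('side0.png')
g=lambda x,y:((x+.5)/4-.5+170,(y+.5)/4-.5+195)
P=lambda n,p,z:print(n,onz(c,*p,z).round(4))
P('long',g(442,328),.106);P('short',g(737,381),.076)
P('p1',g(461,99),.04);P('p2',g(571,98),.04);P('p3',g(681,96),.04);P('ring',g(136.5,331),.06)
for n,x in [('c1',(409,47)),('c2',(734,41)),('c3',(736,174)),('c4',(411,181))]: P(n,g(*x),.04)
P('flask stopper',(435.2,293.6),.118);P('flask ball',(427.5,293.5),.034)
print('side: long',onz(cs,354.5,271.5,.104),'short',onz(cs,388.3,225,.074),'flask',onz(cs,409.2,163.5,.116))
```

```text
long [0.478  0.1098 0.106 ]
short [ 0.4437 -0.079   0.076 ]
p1 [0.6344 0.1029 0.04  ]
p2 [0.6348 0.0286 0.04  ]
p3 [ 0.6359 -0.0458  0.04  ]
ring [0.4784 0.3138 0.06  ]
c1 [0.6701 0.1382 0.04  ]
c2 [ 0.6734 -0.0821  0.04  ]
c3 [ 0.5827 -0.0824  0.04  ]
c4 [0.5788 0.1363 0.04  ]
flask stopper [ 0.4333 -0.2801  0.118 ]
flask ball [ 0.4332 -0.2793  0.034 ]
side: long [0.47806959 0.10767305 0.104     ] short [ 0.4422207  -0.08128034  0.074     ] flask [ 0.43071471 -0.27999769  0.116     ]
```

Call:
apply_moves --deltas '[-446,-328,-38,0,0,1.264,-446,-328,-38,0,0,1.264,-446,-328,-38,0,0,1.264,-446,-328,-38,0,0,1.264,-446,-328,-38,0,0,1.264,-446,-328,-38,0,0,1.264,-446,-328,-38,0,0,1.264,-446,-328,-38,0,0,1.264,-446,-328,-38,0,0,1.264,-446,-328,-38,0,0,1.264]'

```text
time: 0.93
ee_pos: [0.4191, 0.2103, 0.251]
ee_rot: [0.704, 0.71, -0.0, -0.0]
contact_force: [0.8, 1.0, -0.3]
opening: 0.0918
```

Call:
apply_moves --deltas '[-110,81,-9,0,0,0,-110,81,-9,0,0,0,-110,81,-9,0,0,0,-110,81,-9,0,0,0,-110,81,-9,0,0,0,-110,81,-9,0,0,0]'

```text
time: 1.43
ee_pos: [0.5006, 0.1036, 0.2596]
ee_rot: [0.703, 0.712, -0.0, -0.001]
contact_force: [0.1, 0.3, -0.2]
opening: 0.0921
```

Run:
```python
from h import *
s=ctrl.sense(); print(s['ee_pos'],Ro.from_quat(s['ee_rot']).as_matrix().round(4))
im,c=snap('wrist','w1.png'); print(c['fovy'],c['cx'],c['cy'],-np.array(c['R']).T@c['t'],np.round(c['R'],3).tolist())
```

```text
[0.50057326 0.10356309 0.25955538] [[-1.300e-02  9.999e-01 -1.600e-03]
 [ 9.999e-01  1.300e-02  7.000e-04]
 [ 7.000e-04 -1.600e-03 -1.000e+00]]
65.70646984690485 318.8154585560871 245.60436945523062 [0.4999082  0.18636583 0.42081964] [[1.0, 0.012, -0.001], [0.012, -0.957, 0.289], [0.002, -0.289, -0.957]]
```

View pics/w1.png

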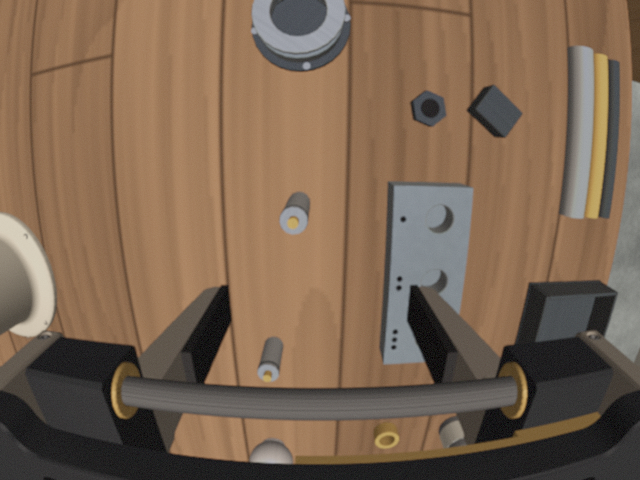

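The wrist view shows the long nozzle at (293,223), the short one at (268,377), pocket 1 at (440,218), pocket 2 at about (433,281) and the rack's left corners at (391,184) and (471,187).

Run:
```python
from h import *
im,c=load('w1.png'); hsv=cv2.cvtColor(np.ascontiguousarray(im),cv2.COLOR_RGB2HSV)
def brass(a,b,d,e):
    h=hsv[b:e,a:d]; m=((h[...,0]>17)&(h[...,0]<32)&(h[...,1]>110)&(h[...,2]>120)).astype(np.uint8)
    n,l,st,ce=cv2.connectedComponentsWithStats(m); i=1+np.argmax(st[1:,4]); return ce[i]+[a,b],st[i]
for n,b,z in [('long',(280,208,310,240),.106),('short',(258,364,280,388),.076)]:
    p,st=brass(*b); print(n,p,st,onz(c,*p,z,True).round(4))
x=cv2.resize(im[175:370,375:480][:,:,::-1],None,fx=3,fy=3,interpolation=cv2.INTER_CUBIC)
y=cv2.resize(im[195:245,270:315][:,:,::-1],None,fx=8,fy=8,interpolation=cv2.INTER_CUBIC)
H=max(x.shape[0],y.shape[0]); cv=np.zeros((H,x.shape[1]+y.shape[1],3),np.uint8); cv[:x.shape[0],:x.shape[1]]=x; cv[:y.shape[0],x.shape[1]:]=y
cv2.imwrite('pics/c2.png',cv)
for u,v in [(391,184),(471,187),(383,361)]: print(onz(c,u,v,.04,True).round(4))
```

```text
long [292.74683544 221.81012658] [ 9  9  9 11 79] [0.4777 0.1125 0.106 ]
short [267.06779661 376.3559322 ] [ 6  7  7 11 59] [ 0.4434 -0.0753  0.076 ]
[0.5752 0.1392 0.04  ]
[0.6657 0.14   0.04  ]
[ 0.5823 -0.0771  0.04  ]
```

View pics/c2.png

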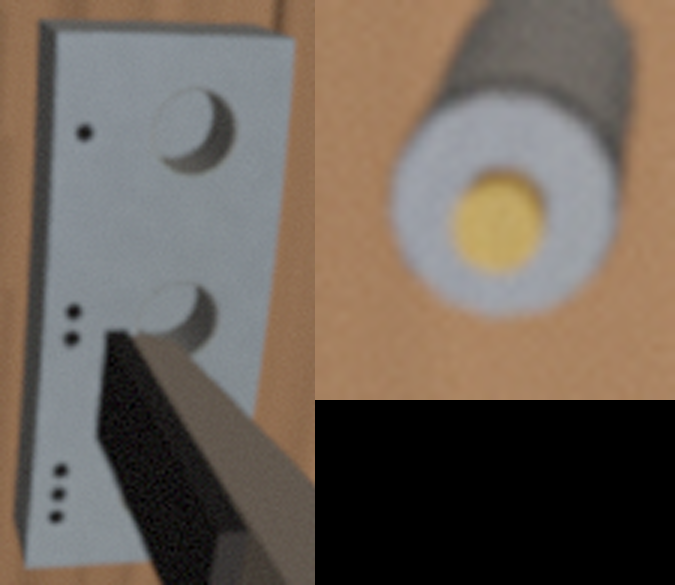

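Run:
```python
from h import *
im,c=load('w1.png')
for n,x,y in [('p1',194,131),('p2',175,323),('A',53,31),('B',295,37),('C',26,567)]: print(n,onz(c,375+(x+.5)/3-.5,175+(y+.5)/3-.5,.04,True).round(4))
print('nozz',onz(c,292.4,222.3,.106,True),'body',onz(c,293.3,219.9,.096,True))
```

```text
p1 [0.6314 0.1038 0.04  ]
p2 [0.6321 0.029  0.04  ]
A [0.5766 0.1382 0.04  ]
B [0.6682 0.1401 0.04  ]
C [ 0.5831 -0.0812  0.04  ]
nozz [0.4774356  0.11209799 0.106     ] body [0.47754341 0.11196086 0.096     ]
```

Call:
apply_moves --deltas '[7,-22.5,20,0,0,0,7,-22.5,50,0,0,0,7,-22.5,90,0,0,0,7,-22.5,130,0,0,0,7,-22.5,165,0,0,0,7,-22.5,190,0,0,0,7,-22.5,198.5,0,0,0,7,-22.5,198.5,0,0,0]'

```text
time: 2.15
ee_pos: [0.4756, 0.1114, 0.0595]
ee_rot: [0.701, 0.713, -0.002, -0.002]
contact_force: [-0.1, -0.5, -0.3]
opening: 0.0921
```

Call:
apply_moves --deltas '[0,0,0,0,0,0,0,0,0,0,0,0,0,0,0,0,0,0,0,0,0,0,0,0,0,0,0,0,0,0,0,0,0,0,0,0,0,0,0,0,0,0,0,0,0,0,0,0]' --jaw 255 --squeeze 20

```text
time: 2.82
ee_pos: [0.4785, 0.11, 0.0617]
ee_rot: [0.702, 0.712, 0.0, 0.0]
contact_force: [0.9, -0.3, -0.3]
opening: 0.0408
```

Call:
apply_moves --deltas '[0,0,0,0,0,0,0,0,0,0,0,0,0,0,0,0,0,0,0,0,0,0,0,0,0,0,0,0,0,0]'

```text
time: 3.23
ee_pos: [0.4784, 0.11, 0.0616]
ee_rot: [0.702, 0.712, -0.0, -0.0]
contact_force: [-0.3, -0.2, -0.6]
opening: 0.0259
```

Run:
```python
from h import *
s=ctrl.sense(); print(s['opening'],s['ee_pos'],s['contact_force'])
```

```text
0.025908962801635755 [0.47842601 0.11001938 0.06156124] [-0.25741006 -0.17556078 -0.58885115]
```

Call:
apply_moves --deltas '[0,0,-30,0,0,0,0,0,-60,0,0,0,0,15,-60,0,0,0,-2,50,-60,0,0,0,-6,90,-60,0,0,0,-9,125,-60,0,0,0,-9,148,-60,0,0,0,-9,154.5,-60,0,0,0,-9,154.5,-56,0,0,0,-9,154.5,-56,0,0,0]'

```text
time: 4.07
ee_pos: [0.6313, 0.1034, 0.116]
ee_rot: [0.702, 0.712, -0.001, -0.001]
contact_force: [-0.7, 0.4, -2.2]
opening: 0.0258
```

Run:
```python
from h import *
s=ctrl.sense(); print(s['ee_pos'],s['opening'])
im,c=snap('wrist','w2.png'); s=ctrl.sense(); print(s['ee_pos'],s['opening'])
x=cv2.resize(im[130:380,230:430][:,:,::-1],None,fx=2.4,fy=2.4,interpolation=cv2.INTER_CUBIC); cv2.imwrite('pics/c3.png',x)
```

```text
[0.63134312 0.10340024 0.11601311] 0.025831232957196453
[0.63101052 0.10348122 0.11630651] 0.02540420366595347
```

View pics/c3.png

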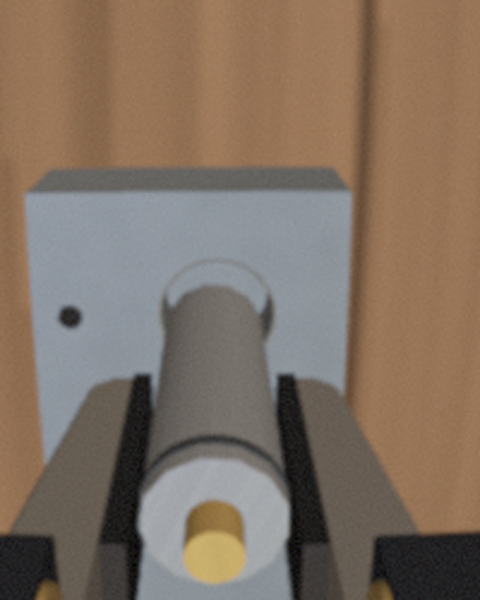

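Run:
```python
from h import *
im,c=load('w2.png'); g=lambda x,y:((x+.5)/2.4-.5+230,(y+.5)/2.4-.5+130)
for n,x,y,z in [('pfar',217,260,.04),('pl',161,308,.04),('pr',273,308,.04),('cfar',216,285,.0548),('cl',165.5,310,.0548),('cr',267,310,.0548),('rackA',26,191,.04),('rackB',351,191,.04)]: print(n,onz(c,*g(x,y),z,True).round(4))
```

```text
pfar [0.6319 0.1197 0.04  ]
pl [0.6164 0.1054 0.04  ]
pr [0.6479 0.1059 0.04  ]
cfar [0.6317 0.117  0.0548]
cl [0.6185 0.1099 0.0548]
cr [0.6453 0.1103 0.0548]
rackA [0.5792 0.1387 0.04  ]
rackB [0.6682 0.1398 0.04  ]
```

Call:
apply_moves --deltas '[0,0,10,0,0,0,0,0,20,0,0,0,0,0,28,0,0,0,0,0,34,0,0,0,0,0,39,0,0,0,0,0,42,0,0,0,0,0,43,0,0,0,0,0,43,0,0,0,0,0,43,0,0,0]'

```text
time: 4.87
ee_pos: [0.6335, 0.1032, 0.075]
ee_rot: [0.702, 0.712, 0.0, 0.0]
contact_force: [0.7, 0.2, -1.1]
opening: 0.0257
```

Call:
apply_moves --deltas '[0,0,1,0,0,0,0,0,1.5,0,0,0,0,0,2,0,0,0,0,0,2,0,0,0]'

```text
time: 5.2
ee_pos: [0.6335, 0.1032, 0.0736]
ee_rot: [0.702, 0.712, 0.0, 0.0]
contact_force: [-1.9, 0.1, 4.3]
opening: 0.0257
```

Call:
apply_moves --deltas '[0,0,0,0,0,0,0,0,0,0,0,0,0,0,0,0,0,0,0,0,0,0,0,0,0,0,0,0,0,0]' --jaw 0

```text
time: 5.62
ee_pos: [0.633, 0.1032, 0.0724]
ee_rot: [0.702, 0.712, -0.0, -0.0]
contact_force: [0.2, 0.4, -0.3]
opening: 0.0568
```

Call:
apply_moves --deltas '[0,0,-30,0,0,0,0,0,-70,0,0,0,0,0,-105,0,0,0,-10,-10,-125,0,0,0,-35,-38,-130,0,0,0,-60,-65,-130,0,0,0,-85,-92,-130,0,0,0,-110,-119,-130,0,0,0,-135,-146,-130,0,0,0,-160,-173,-130,0,0,0]'

```text
time: 6.45
ee_pos: [0.4609, -0.06, 0.2025]
ee_rot: [0.702, 0.712, 0.0, 0.0]
contact_force: [0.0, 0.1, 0.1]
opening: 0.0919
```

Call:
apply_moves --deltas '[-18,-19.5,0,0,0,0,-18,-19.5,0,0,0,0,-18,-19.5,0,0,0,0,-18,-19.5,0,0,0,0]'

```text
time: 6.78
ee_pos: [0.4436, -0.0772, 0.2029]
ee_rot: [0.702, 0.712, 0.0, 0.0]
contact_force: [0.2, -0.3, 0.5]
opening: 0.092
```

Run:
```python
from h import *
s=ctrl.sense(); print(s['ee_pos'])
im,c=snap('wrist','w3.png'); hsv=cv2.cvtColor(np.ascontiguousarray(im),cv2.COLOR_RGB2HSV)
f=240/np.tan(np.radians(c['fovy'])/2)
p=np.array(c['R'])@[.443,-.078,.076]+c['t']; th=np.arctan2(np.hypot(p[0],p[1]),p[2]); q=f*th*p[:2]/np.hypot(p[0],p[1])+[c['cx'],c['cy']]
a,b=(q-25).astype(int); h=hsv[b:b+50,a:a+50]
m=((h[...,0]>17)&(h[...,0]<32)&(h[...,1]>110)&(h[...,2]>120)).astype(np.uint8)
n,l,st,ce=cv2.connectedComponentsWithStats(m); print(q,st[1:],[ (e+[a,b]).round(1) for e in ce[1:]],[onz(c,*(e+[a,b]),.076,True).round(4) for e in ce[1:]])
x=cv2.resize(im[130:430,160:480][:,:,::-1],None,fx=2,fy=2); cv2.imwrite('pics/c4.png',x)
```

```text
[ 0.44359479 -0.07724296  0.20287021]
[317.69932331 241.28099653] [[21 19 10 12 95]] [array([317.1, 240.3])] [array([ 0.4425, -0.0772,  0.076 ])]
```

View pics/c4.png

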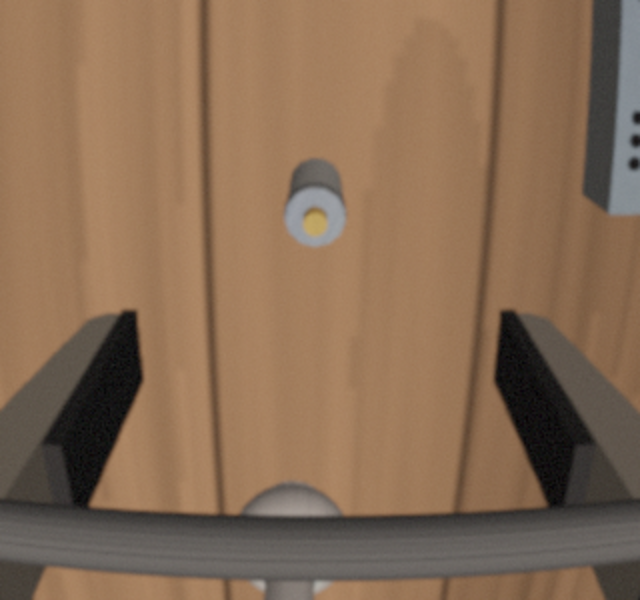

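The short nozzle is centred between the fingers at crop (315,222), which puts it at world (0.4425, -0.0775). I'm descending to it.

Call:
apply_moves --deltas '[-0.5,-1,35,0,0,0,-0.5,-1,70,0,0,0,-0.5,-1,105,0,0,0,-0.5,-1,135,0,0,0,-0.5,-1,155,0,0,0,-0.5,-1,162,0,0,0,-0.5,-1,162,0,0,0]'

```text
time: 7.42
ee_pos: [0.4411, -0.0767, 0.0389]
ee_rot: [0.702, 0.713, -0.001, -0.002]
contact_force: [-0.3, 0.0, 0.3]
opening: 0.0915
```

Call:
apply_moves --deltas '[0,0,0,0,0,0,0,0,0,0,0,0,0,0,0,0,0,0,0,0,0,0,0,0,0,0,0,0,0,0,0,0,0,0,0,0,0,0,0,0,0,0,0,0,0,0,0,0,0,0,0,0,0,0]' --jaw 255

```text
time: 8.17
ee_pos: [0.4421, -0.078, 0.0407]
ee_rot: [0.702, 0.712, -0.0, -0.0]
contact_force: [-0.5, 0.1, -0.4]
opening: 0.0344
```

Call:
apply_moves --deltas '[0,0,0,0,0,0,0,0,0,0,0,0,0,0,0,0,0,0,0,0,0,0,0,0]'

```text
time: 8.5
ee_pos: [0.4421, -0.078, 0.0406]
ee_rot: [0.702, 0.712, -0.0, -0.0]
contact_force: [-1.4, -0.5, 0.4]
opening: 0.0252
```

Call:
apply_moves --deltas '[0,0,-30,0,0,0,0,0,-58,0,0,0,8,15,-60,0,0,0,26,48,-60,0,0,0,44,82,-60,0,0,0,62,115,-60,0,0,0,80,148,-60,0,0,0,96,178,-60,0,0,0,104.5,193.5,-58,0,0,0,104.5,193.5,-56,0,0,0]'

```text
time: 9.33
ee_pos: [0.6366, 0.0311, 0.0964]
ee_rot: [0.701, 0.713, 0.001, 0.001]
contact_force: [-0.1, -0.5, -0.5]
opening: 0.0258
```

Call:
apply_moves --deltas '[0,0,0,0,0,0,0,0,0,0,0,0]'

```text
time: 9.5
ee_pos: [0.6328, 0.0289, 0.0958]
ee_rot: [0.702, 0.712, -0.001, -0.001]
contact_force: [-0.6, -0.0, -1.6]
opening: 0.0258
```

Run:
```python
from h import *
im,c=snap('wrist','w4.png'); s=ctrl.sense(); print(s['ee_pos'],s['opening'])
x=cv2.resize(im[130:380,230:430][:,:,::-1],None,fx=2.4,fy=2.4,interpolation=cv2.INTER_CUBIC); cv2.imwrite('pics/c5.png',x)
```

```text
[0.63288072 0.02870122 0.09612627] 0.025441917112795535
```

View pics/c5.png

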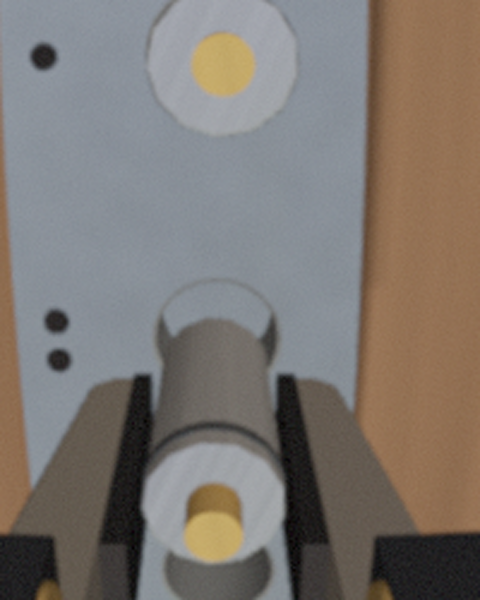

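Run:
```python
from h import *
im,c=load('w4.png'); g=lambda x,y:((x+.5)/2.4-.5+230,(y+.5)/2.4-.5+130)
for n,x,y,z in [('pfar',217,279,.04),('pl',155,330,.04),('pr',279,330,.04),('cfar',217,318.5,.0553),('cl',162.5,348,.0553),('cr',271,348,.0553)]: print(n,onz(c,*g(x,y),z,True).round(4))
s=ctrl.sense(); print(s['ee_pos'])
```

```text
pfar [0.6335 0.0459 0.04  ]
pl [0.6176 0.0318 0.04  ]
pr [0.6498 0.0323 0.04  ]
cfar [0.6335 0.0406 0.0553]
cl [0.6204 0.0328 0.0553]
cr [0.6468 0.0332 0.0553]
[0.63288072 0.02870122 0.09612627]
```

Call:
apply_moves --deltas '[1.8,0,0,0,0,0,1.8,0,10,0,0,0,1.8,0,20,0,0,0,1.8,0,28,0,0,0,1.8,0,34,0,0,0,1.8,0,39,0,0,0,1.8,0,42,0,0,0,1.8,0,43,0,0,0,1.8,0,43,0,0,0]'

```text
time: 10.3
ee_pos: [0.6341, 0.031, 0.0534]
ee_rot: [0.702, 0.712, -0.0, -0.0]
contact_force: [1.0, -0.6, 0.4]
opening: 0.0254
```

Call:
apply_moves --deltas '[0,0,1,0,0,0,0,0,2,0,0,0,0,0,2,0,0,0]'

```text
time: 10.55
ee_pos: [0.6347, 0.031, 0.0526]
ee_rot: [0.702, 0.712, 0.0, 0.001]
contact_force: [-1.8, 0.4, 2.8]
opening: 0.0254
```

Call:
apply_moves --deltas '[0,0,0,0,0,0,0,0,0,0,0,0,0,0,0,0,0,0,0,0,0,0,0,0,0,0,0,0,0,0]' --jaw 0

```text
time: 10.97
ee_pos: [0.634, 0.031, 0.0515]
ee_rot: [0.702, 0.712, -0.0, -0.0]
contact_force: [-0.2, 0.1, 0.0]
opening: 0.0566
```

Call:
apply_moves --deltas '[0,0,-30,0,0,0,0,0,-70,0,0,0,0,0,-110,0,0,0,-5,-3,-150,0,0,0,-25,-17,-180,0,0,0,-55,-37,-185,0,0,0,-89,-60,-185,0,0,0,-123,-83,-185,0,0,0,-157,-106,-185,0,0,0,-191,-128,-185,0,0,0]'

```text
time: 11.8
ee_pos: [0.5074, -0.1629, 0.2368]
ee_rot: [0.702, 0.712, 0.0, 0.0]
contact_force: [0.9, -1.3, -0.8]
opening: 0.0917
```

Call:
apply_moves --deltas '[-34,-23,0,0,0,0,-68,-46,0,0,0,0,-100,-67,0,0,0,0,-117,-78.5,0,0,0,0,-117,-78.5,0,0,0,0,-117,-78.5,0,0,0,0]'

```text
time: 12.3
ee_pos: [0.4315, -0.2803, 0.2366]
ee_rot: [0.703, 0.711, 0.0, -0.0]
contact_force: [-0.2, 0.9, -0.2]
opening: 0.0918
```

Run:
```python
from h import *
s=ctrl.sense(); print(s['ee_pos'],s['joint_pos'])
im,c=snap('wrist','w5.png')
x=cv2.resize(im[130:430,160:480][:,:,::-1],None,fx=2,fy=2,interpolation=cv2.INTER_CUBIC); cv2.imwrite('pics/c6.png',x)
```

```text
[ 0.43154197 -0.28034711  0.2366461 ] [-8.11598104e-01 -9.34781913e-03  1.74638376e+00  5.20647450e-04
  1.40462193e+00 -8.23290315e-01]
```

View pics/c6.png

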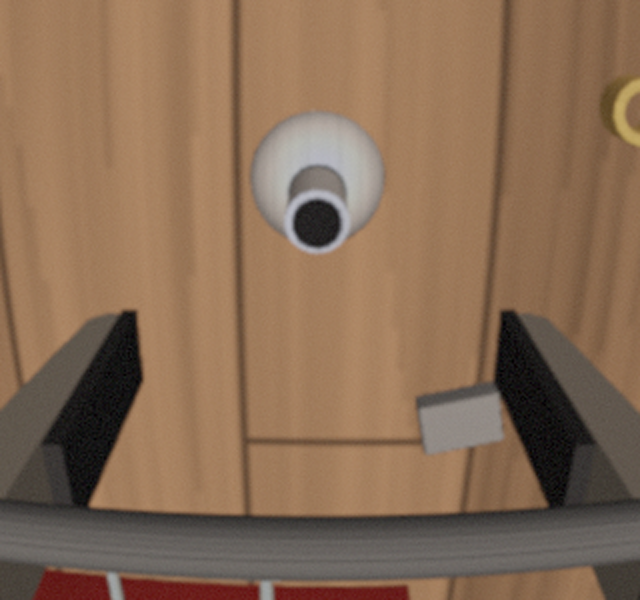

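The stopper is at crop (317,222) and sits centred between the fingers.

Run:
```python
from h import *
im,c=load('w5.png'); p=onz(c,318.25,240.75,.118,True); print(p); print(onz(c,160+318.5/2-.5,130+177/2-.5,.034,True)); s=ctrl.sense(); print(s['ee_pos'],delta([p[0],p[1],.079]))
```

```text
[ 0.43131255 -0.27822109  0.118     ]
[ 0.43175355 -0.27871388  0.034     ]
[ 0.43207375 -0.27947616  0.23658991] [  1.16859845  -0.78878807 157.59043447]
```

Call:
apply_moves --deltas '[0.6,-0.6,30,0,0,0,0.6,-0.6,65,0,0,0,0.6,-0.6,100,0,0,0,0.6,-0.6,130,0,0,0,0.6,-0.6,150,0,0,0,0.6,-0.6,157.5,0,0,0,0.6,-0.6,157.5,0,0,0]'

```text
time: 12.93
ee_pos: [0.4309, -0.2769, 0.0772]
ee_rot: [0.701, 0.713, 0.0, -0.002]
contact_force: [-0.1, -0.1, -0.3]
opening: 0.092
```

Call:
apply_moves --deltas '[0,0,0,0,0,0,0,0,0,0,0,0,0,0,0,0,0,0,0,0,0,0,0,0,0,0,0,0,0,0,0,0,0,0,0,0,0,0,0,0,0,0,0,0,0,0,0,0,0,0,0,0,0,0]' --jaw 255 --squeeze 45

```text
time: 13.68
ee_pos: [0.4313, -0.2793, 0.0791]
ee_rot: [0.702, 0.712, -0.0, -0.0]
contact_force: [0.4, 0.0, -0.2]
opening: 0.0346
```

Call:
apply_moves --deltas '[0,0,0,0,0,0,0,0,0,0,0,0,0,0,0,0,0,0,0,0,0,0,0,0]'

```text
time: 14.02
ee_pos: [0.4312, -0.2792, 0.0791]
ee_rot: [0.702, 0.712, -0.0, -0.0]
contact_force: [0.2, 0.3, -0.1]
opening: 0.0253
```

Call:
apply_moves --deltas '[0,0,-25,0,0,0,0,0,-60,0,0,0,10,1,-90,0,0,0,35,3.3,-100,0,0,0,70,6.6,-100,0,0,0,105,9.8,-100,0,0,0,140,13.1,-100,0,0,0,175,16.4,-100,0,0,0,210,19.7,-100,0,0,0,245,23,-100,0,0,0]'

```text
time: 14.85
ee_pos: [0.4501, -0.0321, 0.1784]
ee_rot: [0.702, 0.712, -0.0, -0.001]
contact_force: [0.7, 0.1, -3.6]
opening: 0.0252
```

Call:
apply_moves --deltas '[35,3.3,0,0,0,0,70,6.6,0,0,0,0,105,9.8,0,0,0,0,140,13.1,0,0,0,0,175,16.4,0,0,0,0,210,19.7,0,0,0,0,245,23,0,0,0,0,280,26.2,0,0,0,0,310,29,0,0,0,0,327,30.6,0,0,0,0]'

```text
time: 15.68
ee_pos: [0.4758, 0.2965, 0.1781]
ee_rot: [0.701, 0.713, -0.0, -0.001]
contact_force: [-0.3, 0.5, -2.8]
opening: 0.0252
```

Call:
apply_moves --deltas '[20,2,0,0,0,0,20,2,0,0,0,0,20,2,0,0,0,0]'

```text
time: 15.93
ee_pos: [0.4778, 0.3138, 0.1781]
ee_rot: [0.702, 0.713, -0.001, -0.0]
contact_force: [-0.2, -0.5, -2.9]
opening: 0.0254
```

Run:
```python
from h import *
s=ctrl.sense(); print(s['ee_pos'],s['opening'],Ro.from_quat(s['ee_rot']).as_matrix().round(3).tolist())
im,c=snap('wrist','w6.png')
x=cv2.resize(im[60:380,180:450][:,:,::-1],None,fx=1.85,fy=1.85,interpolation=cv2.INTER_CUBIC); cv2.imwrite('pics/c7.png',x)
```

```text
[0.47782305 0.31380699 0.17806884] 0.025409863495945664 [[-0.016, 1.0, -0.002], [1.0, 0.016, -0.001], [-0.001, -0.002, -1.0]]
```

View pics/c7.png

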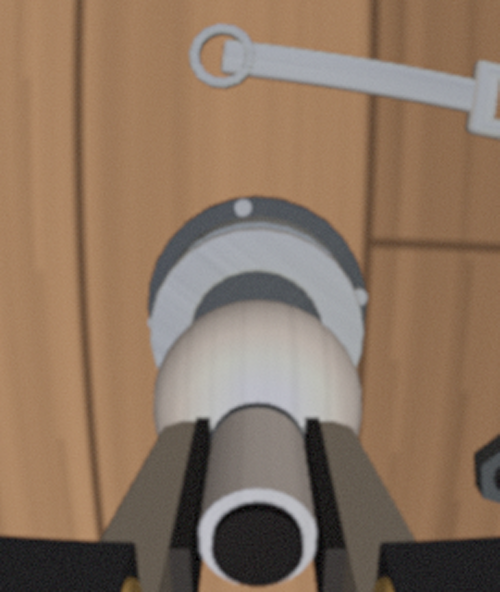

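Run:
```python
from h import *
im,c=load('w6.png'); g=lambda x,y:((x+.5)/1.85-.5+180,(y+.5)/1.85-.5+60)
for n,x,y,z in [('outerfar',257,229,.06),('holefar',257,271,.06),('hl',194,311,.06),('hr',319,311,.06),('ol',152,318,.06),('or',364,318,.06),('stopper',258,545,.2175)]: print(n,onz(c,*g(x,y),z,True).round(4))
for x in(230,257,280):
  u=int(round(g(x,0)[0])); print(x,[int(v) for v in im[175:212,u].mean(1)])
```

```text
outerfar [0.477  0.3608 0.06  ]
holefar [0.4773 0.3434 0.06  ]
hl [0.4511 0.3259 0.06  ]
hr [0.5035 0.3268 0.06  ]
ol [0.4331 0.3227 0.06  ]
or [0.5228 0.3241 0.06  ]
stopper [0.4782 0.3158 0.2175]
230 [82, 83, 86, 86, 82, 91, 100, 124, 138, 136, 139, 154, 167, 166, 166, 168, 168, 171, 172, 172, 167, 170, 171, 170, 169, 168, 167, 169, 168, 170, 171, 170, 169, 154, 118, 92, 85]
257 [86, 89, 92, 94, 106, 130, 142, 137, 139, 149, 164, 167, 167, 166, 166, 166, 169, 168, 169, 168, 169, 168, 169, 170, 168, 167, 168, 169, 170, 169, 158, 128, 96, 84, 81, 79, 86]
280 [83, 82, 86, 88, 99, 101, 117, 131, 140, 136, 142, 159, 168, 168, 168, 168, 167, 166, 167, 167, 167, 168, 166, 169, 167, 168, 168, 170, 169, 167, 169, 168, 160, 134, 104, 86, 87]
```

Call:
apply_moves --deltas '[0,-0.5,15,0,0,0,0,-0.5,30,0,0,0,0,-0.5,40,0,0,0,0,-0.5,46,0,0,0,0,-0.5,49,0,0,0,0,-0.5,51,0,0,0,0,-0.5,52,0,0,0,0,-0.5,52,0,0,0]'

```text
time: 16.65
ee_pos: [0.4785, 0.3135, 0.1276]
ee_rot: [0.702, 0.712, 0.0, 0.0]
contact_force: [0.3, 0.2, -2.8]
opening: 0.0255
```

Call:
apply_moves --deltas '[0,0,1,0,0,0,0,0,2,0,0,0,0,0,3,0,0,0,0,0,4,0,0,0,0,0,4,0,0,0]' --squeeze 60

```text
time: 17.07
ee_pos: [0.4785, 0.3139, 0.1238]
ee_rot: [0.702, 0.712, 0.001, 0.0]
contact_force: [-1.4, 1.9, 2.3]
opening: 0.0256
```

Call:
apply_moves --deltas '[1,0,2,0,0,0,1,0,4,0,0,0,1,0,6,0,0,0,1,0,8,0,0,0,1,0,10,0,0,0,1,0,11,0,0,0,1,0,12,0,0,0,1,0,12,0,0,0]'

```text
time: 17.73
ee_pos: [0.4783, 0.3148, 0.1116]
ee_rot: [0.702, 0.712, 0.0, -0.0]
contact_force: [-2.2, 0.7, 7.8]
opening: 0.0251
```

Call:
apply_moves --deltas '[0,0,1,0,0,0,0,0,2,0,0,0,0,0,3,0,0,0,0,0,3,0,0,0,0,0,3,0,0,0]'

```text
time: 18.15
ee_pos: [0.4783, 0.3149, 0.109]
ee_rot: [0.702, 0.712, 0.0, -0.0]
contact_force: [-3.1, 0.4, 8.5]
opening: 0.0248
```

Call:
apply_moves --deltas '[0,-0.5,0.5,0,0,0,0,-0.5,1,0,0,0,0,-0.5,1.3,0,0,0,0,-0.5,1.3,0,0,0,0,-0.5,1.3,0,0,0]'

```text
time: 18.57
ee_pos: [0.4781, 0.315, 0.1082]
ee_rot: [0.702, 0.712, 0.001, 0.0]
contact_force: [-5.6, 1.4, 11.1]
opening: 0.0251
```

Call:
apply_moves --deltas '[0,-0.7,0.4,0,0,0,0,-0.7,0.8,0,0,0,0,-0.7,0.8,0,0,0,0,-0.7,0.8,0,0,0]'

```text
time: 18.9
ee_pos: [0.4778, 0.3151, 0.1079]
ee_rot: [0.702, 0.712, 0.001, 0.0]
contact_force: [-5.4, 1.2, 12.4]
opening: 0.0253
```

Call:
apply_moves --deltas '[0,0,0.5,0,0,0,0,0,1,0,0,0,0,0,1.5,0,0,0,0,0,1.5,0,0,0,0,0,1.5,0,0,0]'

```text
time: 19.32
ee_pos: [0.4779, 0.3153, 0.1077]
ee_rot: [0.702, 0.712, 0.001, 0.0]
contact_force: [-7.6, 0.3, 19.8]
opening: 0.0251
```

Run:
```python
from h import *
im,c=snap('side','s2.png'); t,_=snap('wrist','w7.png'); s=ctrl.sense(); print(s['ee_pos'],s['contact_force'])
print(proj(c,np.array([.478,.314,.05])))
x=cv2.resize(im[290:430,270:380][:,:,::-1],None,fx=3.6,fy=3.6,interpolation=cv2.INTER_CUBIC)[:500]
y=cv2.resize(im[210:320,250:350][:,:,::-1],None,fx=3.6,fy=3.6,interpolation=cv2.INTER_CUBIC)
cv=np.zeros((500,x.shape[1]+y.shape[1],3),np.uint8); cv[:x.shape[0],:x.shape[1]]=x; cv[:y.shape[0],x.shape[1]:]=y; cv2.imwrite('pics/c8.png',cv)
```

```text
[0.47793196 0.31526121 0.10770044] [-8.63751946  0.40947974 19.82236225]
(np.float64(324.5939972848808), np.float64(376.06979819298067))
```

View pics/c8.png

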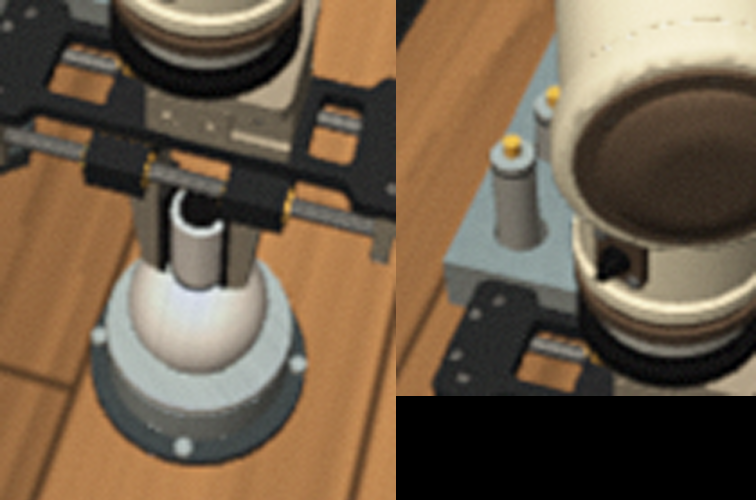

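The ring's flange is flat on the cup with no spring gap. Both cartridges stand in their pockets. At the last step the force jumped from 12 to 20 N while the height hardly changed, so the ring is at its stop.

Run:
```python
from h import *
print(ctrl.finish_job())
```

```text
the job is handed in; nothing more can be done
None
```

The job is done and handed in at about 19.5 s, with the gripper still holding the flask pressed down.

- **Long cartridge:** it stands in the one-dimple pocket and was let go. It touched the pocket floor with about 4 N just before release, at the expected height.
- **Short cartridge:** it went into the two-dimple pocket after that and was let go. It needed a 1.8 mm correction from the close-up view before it went in, and it touched the floor with about 3 N at the right height.
- **Flask:** it is upright in the ring and pressed to the stop. The tool height of 0.1077 m puts the foot about 29 mm above the bench, as expected with the ring fully down. Over the last 1.5 mm step the force rose from 12 to 20 N with almost no movement, so the flange is on the rim. The side view shows no spring gap.

Two checks are less certain:
- **Sideways push:** about 8 N along x remained at the end, so the flask is held slightly off the ring's centre. I left it, as the side view shows the flask upright.
- **After letting go:** the side view still shows both cartridges standing, but the arm hides part of the short one.

I did not touch any of the other things on the bench.

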